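# Feed one brass blank and set it against the round stop

## Robot

A 7-joint arm with a two-finger parallel gripper is mounted at the origin on the work surface. World frame = base frame: x ahead of the robot, y to its left, z up, the work surface at z = 0. Lengths are in m, angles in rad, forces in N, time in s.
With the tool pointing down it reaches from about 0.4 to 0.85 m from the base axis. Payload 4.5 kg.
Tool frame: the origin (TCP) lies on the centre line of the jaws, within the pads' length; the fingertips stand r.tcp_to_tips ahead of it and the grasp point (between the pads) lies 11 mm behind it (r.tcp_to_tips is the distance from the TCP to the fingertips, in m); y points along the fingers, x is the direction in which the jaws open and shut, and the axes are right-handed (so a half turn about y gives the same grasp; the last joint's range is limited). The gripper opens to 88 mm and grips with 3 to 60 N. Pads are 18 mm wide; open, the fingers measure 123 mm over their backs; the gripper's body (75 mm by 187 mm) begins 45 mm behind the grasp point.
Start: joints at [1.207, 0.689, -0.195, 1.565, 0.157, 0.902, -0.215], TCP at [0.242, -0.576, 0.214] pointing down, gripper open.
Joint ranges: [-3.01, 3.01], [-0.46, 2.08], [-1.47, 1.51], [0.13, 2.56], [-1, 4.14], [0.04, 2.09], [-2.66, 2.66]. Speed limits (rad/s): [2.57, 2.57, 3.14, 3.14, 3.14, 3.14, 3.14].

## Interface

Orientations are given as a unit quaternion [x, y, z, w].
In Python, from plant import r gives the robot as it stands. The module is installed in compiled form; this text tells all that it offers.
- The arm moves only by the shell command python3 -m inch 'ROWS' [OPENING] [FORCE]. ROWS is text: rows parted by semicolons, each of 4 numbers parted by spaces: the shift along the tool's x, y, z in mm, then the turn about the tool's y in degrees. In form: x y z spin; .... A call has 1 to 10 rows; each row is the pose to reach, as a shift and turn from the pose commanded when the call began, along the tool's axes at that moment; what a row does not reach only later rows make up. A row lasts 1/10 s, in which the tool goes at most 50 mm and 8.59 degrees, less where a joint would pass 70% of its speed; a pose out of reach is approached as far as the arm can. A call with a gripper value outside its range is refused whole. OPENING is the gripper command: -1 is shut, 1 is fully open, values between are in proportion, set as the call begins (- or left out, the last holds). The fingers move at their own pace and stop on an object; FORCE is the grip in N (left out, the last holds). Time passes only in rows, so rows that repeat a pose let the fingers close. It gives the time, the measured TCP pose, the force and the opening at its end, in the units of the state.
- r.get_state(): the state, without advancing time (a new reading comes with each control period).
- r.snapshot(name): name is "scene" or "top"; returns a dict with "frame" (384x512x3 uint8, red, green, blue), "intrinsics" (3x3 intrinsics, pixels), "R" (3x3) and "t" (3): a world point X has camera coordinates R X + t. Camera axes: x right, y down, z forward; pixel columns grow to the right and rows downward; lengths in m; the calibration is good to about 2 mm. A picture is of the moment at which its call begins. There is no depth.
- r.finish_job(): hands the job in, once; it reports no verdict.
Trained networks look in the newest picture that a camera, given by its name, has taken for a name from the list of things; names that differ only in an ending like _2 or _b are one class to them, and where a whole thing is asked for, a point or a joint stands for the part that bears it (a point fixed in the world has none). Each returns a list of dicts, best first, with "p" (0 to 1); they miss things now and then, are a little off and sometimes report something else, mostly with a low value. They report only what shows in the picture. A call takes as long as a camera call.
- r.trace(camera, name): "region" (384x512 bool, what is visible of it) and "centre" ([row, column] in pixels, amid what is visible of it).
- r.tip_of(camera, name): "centre" ([row, column] in pixels: a listed point, or the origin of a listed thing).
The state is a dict: "clock": time; "q": joint angles; "qd": joint speeds; "joint_torque": joint torques, N m; "tool_pos": TCP position; "eef_rot": TCP orientation; "contact_force": force on the tool from outside, world axes, zero at the start; "moment": the same for the moment, N m; "opening": opening from 0.0 (shut) to 1.0 (fully open).
Only numpy, scipy, OpenCV 4.12 (cv2) and the standard library are available. Lean on these libraries where they do the work, as an engineer would, in place of code of your own. Each camera call takes 0.05 s, during which the arm holds its last target.

## Task

Press the feeder's black plunger all the way down once and let it come back up, so that a single brass blank comes out onto the plate; then nudge that blank sideways along the plate with a fingertip until it rests against the round stop (not the square one). Keep the blank flat on the plate, never lift it; leave the other blanks in the magazine and do not disturb the other things on the bench.

Things in the scene. Friction and masses are not known exactly. Their poses are not given: they have to be found in the camera images.
- feeder: the blank feeder, fixed; origin on the table top, z up, -x out of the magazine mouth, y along the sliding lane. The lane is the top of a steel plate 8 mm thick, y -170 to +170 mm, between a front lip (inner edge x = -55 mm) and a rear fence (x = +5 mm), both 6 mm high above the plate. The plunger tower behind the magazine spans x 72 to 128, y -35 to 35 mm, 58 mm above the table
- magazine (a point): top centre of the magazine, an open-topped aluminium cell 48 mm high above the table, its front face at feeder x = 6 mm, with a stack of four blanks inside
- plunger (a joint): travel of the black plunger, m: 0 = up at rest, 0.030 = fully down. Its spring takes 7 N at the top to 10 N at the bottom, and friction and damping add up to about 8 N; the spring returns it. A full stroke drives a pusher blade 50 mm forward and ejects the lowest blank; on release the blade draws back and the stack drops. A second full stroke would eject another
- plunger_top (a point): centre of the top face of the plunger's round black cap, 36 mm across, on the tower behind the magazine; it is 100 mm above the table at rest and moves straight down when pressed
- mouth (a point): point on the plate's upper surface (8 mm above the table) where the ejected blank is centred after one full, unhurried stroke
- blank0_center (a point): centre of the lowest blank in the magazine, the one that is ejected: brass disc, 36 mm across, 8 mm thick, 69 g; when flat on the plate its centre is 12 mm above the table
- blank0: the same blank; origin at the centre of its underside, z is its axis
- round_stop_top (a point): centre of the top of the round stop, a fixed upright steel post 30 mm across, 25 mm tall on the plate (top 33 mm above the table); it stands in the lane's middle near one end, left or right
- square_stop_top (a point): centre of the top of the square stop, a fixed 30 x 30 mm steel block, 25 mm tall on the plate, in the lane near the other end
- blank1_center (a point): centre of blank number 2 from below in the magazine, same size; must stay in the magazine
- blank2_center (a point): centre of blank number 3 from below in the magazine, same size; must stay in the magazine
- blank3_center (a point): centre of blank number 4 from below in the magazine, same size; must stay in the magazine
- dye_bottle: small amber dye bottle with black cap, 34 mm across, 65 mm tall, standing behind the lane on one side of the plunger tower; a bystander, not to be disturbed
- tape_roll: clear tape roll lying flat, 68 mm across, 20 mm high, on the other side of the tower; a bystander, not to be disturbed
- punch: steel hand punch lying on the table between lane and robot, about 103 mm long along its x axis, 11 mm thick; a bystander, not to be disturbed
- mallet: wooden mallet lying to the left; head 60 mm across and 110 mm long, 170 mm handle along its -x axis; origin under the middle of the head; a bystander, not to be disturbed

How it is judged:
On the way, in this order (a step that is already met when the one before it is completed fails the run):
1. the plunger is pressed fully down and the lowest blank is out of the magazine (value of joint plunger above 0.027 m and x of blank0_center in the frame of feeder below -0.008 m), for 0.02 s.
2. the plunger is back up, with the blank lying flat in the lane (value of joint plunger below 0.004 m and x of blank0_center in the frame of feeder below -0.008 m and height (world z) of blank0_center between 0.009 and 0.0155 m), for 0.1 s.
3. the blank is against the round stop (horizontal distance between blank0_center and round_stop_top below 0.038 m and height (world z) of blank0_center between 0.009 and 0.0155 m), for 0.2 s.
At the end, for the whole second after the job is handed in: The first blank lies flat and still on the plate, its edge within 5 mm of the round stop (centres within 38 mm); the plunger is up; the other three blanks are in the magazine (all of step 3 and angle between blank0's own z axis and vertical below 0.1 rad and linear speed of blank0 below 0.01 m/s and value of joint plunger below 0.004 m and x of blank1_center in the frame of feeder between 0.02 and 0.04 m and y of blank1_center in the frame of feeder between -0.01 and 0.01 m and x of blank2_center in the frame of feeder between 0.02 and 0.04 m and y of blank2_center in the frame of feeder between -0.01 and 0.01 m and x of blank3_center in the frame of feeder between 0.02 and 0.04 m and y of blank3_center in the frame of feeder between -0.01 and 0.01 m); the robot touches nothing.
It fails at once if a second blank is pushed out of the magazine or taken from it (x of any of blank1_center, blank2_center, blank3_center in the frame of feeder below 0.015 m or height (world z) of any of blank1_center, blank2_center, blank3_center above 0.055 m).
It fails at once if the ejected blank is lifted, stood up, or leaves the plate (height (world z) of blank0_center above 0.026 m or height (world z) of blank0_center below 0.007 m or angle between blank0's own z axis and vertical above 0.6 rad).
It fails at once if a bystander (bottle, tape roll, punch, mallet) is shifted by more than 20 mm or knocked over (distance of any of dye_bottle, tape_roll, punch, mallet from where it was at the start of the episode above 0.02 m or angle between dye_bottle's own z axis and vertical above 0.5 rad).
It also fails if it takes over 48 s, if anything falls off the work surface, if the arm or the gripper's body presses on something with over 40 N, if the wrist force passes 120 N, or if a joint passes its speed limit or range.

## Working session

There is one attempt and no reset: what is moved stays moved. The work goes in short steps, Python scripts to look and compute and a shell command to move; the robot and the scene stay as the last step left them, time stands still between calls to the robot, and variables do not carry over. Pictures are saved under pics/ and viewed, and the job is handed in when it is done.

```bash
mkdir -p pics; cat > h.py <<'E'
import numpy as np, cv2
from plant import r
def snap(n,f):
    s=r.snapshot(n); cv2.imwrite('pics/'+f,cv2.cvtColor(s['frame'],cv2.COLOR_RGB2BGR)); return s
def ray(s,rc):
    K=np.array(s['intrinsics']);R=np.array(s['R']);t=np.array(s['t'])
    d=R.T@np.linalg.inv(K)@np.array([rc[1],rc[0],1.]); return -R.T@t,d/np.linalg.norm(d)
def atz(s,rc,z):
    o,d=ray(s,rc); return o+d*(z-o[2])/d[2]
def tri(a,b):
    A=0;B=0
    for o,d in (a,b):
        P=np.eye(3)-np.outer(d,d);A=A+P;B=B+P@o
    X=np.linalg.solve(A,B); return X,[np.linalg.norm((np.eye(3)-np.outer(d,d))@(X-o))*1e3 for o,d in (a,b)]
def proj(s,X):
    c=np.array(s['R'])@X+np.array(s['t']);p=np.array(s['intrinsics'])@c;return p[1]/p[2],p[0]/p[2]
E
python3 - <<'E'
from h import *
np.set_printoptions(precision=4,suppress=True)
st=r.get_state();print(st['clock'],st['tool_pos'],st['eef_rot'],st['contact_force'],st['opening'],r.tcp_to_tips)
a=snap('scene','s0.png');b=snap('top','t0.png')
for n,z in [('plunger_top',.1),('magazine',.048),('mouth',.008),('round_stop_top',.033),('square_stop_top',.033),('blank3_center',.036),('feeder',0),('dye_bottle',0),('tape_roll',0),('punch',0),('mallet',0)]:
    A=r.tip_of('scene',n);B=r.tip_of('top',n)
    print(n,[(np.round(x['centre']),round(x['p'],2),atz(a,x['centre'],z)) for x in A[:2]],[(np.round(x['centre']),round(x['p'],2),atz(b,x['centre'],z)) for x in B[:2]])
    if A and B: print('   tri',*tri(ray(a,A[0]['centre']),ray(b,B[0]['centre'])))
E
```

```text
0.0 [ 0.2418 -0.5756  0.2129] [-0.5887  0.3919 -0.3908  0.5893] [ 1.2015 -0.1287  0.0377] 1.0022285138796643 0.008
plunger_top [(array([218., 255.]), 0.65, array([0.6469, 0.108 , 0.1   ])), (array([220., 236.]), 0.62, array([0.6355, 0.0702, 0.1   ]))] [(array([146., 293.]), 0.67, array([0.6491, 0.1111, 0.1   ]))]
   tri [0.6482 0.1094 0.1006] [np.float64(1.823848199687824), np.float64(1.8238481996878062)]
magazine [(array([217., 237.]), 0.91, array([0.5803, 0.0923, 0.048 ]))] [(array([182., 302.]), 0.81, array([0.5819, 0.089 , 0.048 ]))]
   tri [0.5819 0.0904 0.0503] [np.float64(1.1959559977377374), np.float64(1.1959559977377363)]
mouth [(array([218., 226.]), 0.86, array([0.5317, 0.0803, 0.008 ])), (array([220., 256.]), 0.5, array([0.5723, 0.1439, 0.008 ]))] [(array([208., 305.]), 0.63, array([0.5296, 0.0794, 0.008 ]))]
   tri [0.5301 0.08   0.0066] [np.float64(0.8185270736150931), np.float64(0.8185270736150626)]
round_stop_top [(array([192., 258.]), 0.48, array([0.5075, 0.18  , 0.033 ]))] [(array([164., 253.]), 0.74, array([0.6297, 0.1957, 0.033 ])), (array([246., 319.]), 0.61, arra
[... 1308 characters left out ...]
72,  0.199 , -0.    ]))] [(array([164., 253.]), 0.61, array([0.6357, 0.1974, 0.    ]))]
   tri [ 0.6363  0.1983 -0.0007] [np.float64(1.0607359018602518), np.float64(1.0607359018602405)]
punch [(array([198., 202.]), 0.63, array([0.4305, 0.0536, 0.    ])), (array([220., 256.]), 0.61, array([0.5664, 0.1469, 0.    ]))] [(array([248., 318.]), 0.67, array([0.4401, 0.0528, 0.    ]))]
   tri [0.4395 0.0528 0.0078] [np.float64(1.3323350305926431), np.float64(1.3323350305926134)]
mallet [(array([178., 351.]), 0.72, array([0.5374, 0.45  , 0.    ]))] [(array([207., 143.]), 0.9, array([0.5403, 0.4525, 0.    ]))]
   tri [0.5393 0.4503 0.0018] [np.float64(1.6741964638516285), np.float64(1.674196463851587)]
```

```bash
python3 - <<'E'
import cv2
for n in ('s0','t0'):
    i=cv2.imread(f'pics/{n}.png')[110:310,120:400]
    cv2.imwrite(f'pics/{n}z.png',cv2.resize(i,None,fx=2.8,fy=2.8,interpolation=cv2.INTER_CUBIC))
E
```

```text
(no output)
```

View pics/s0z.png

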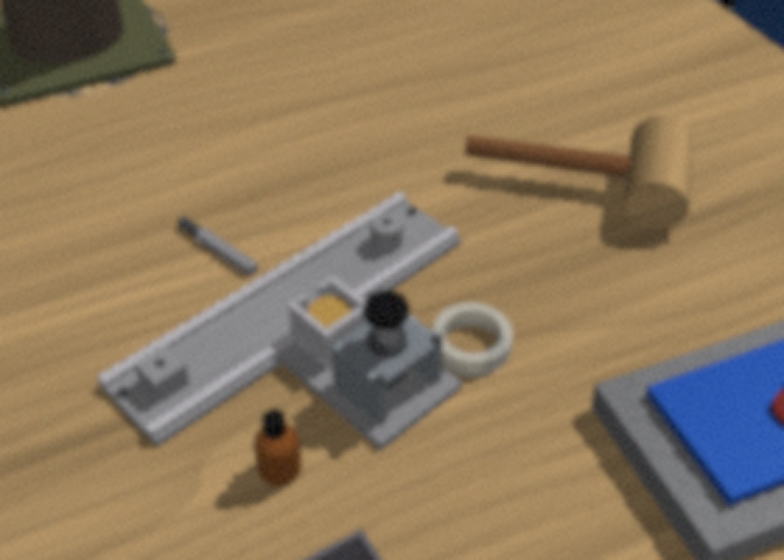

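View pics/t0z.png

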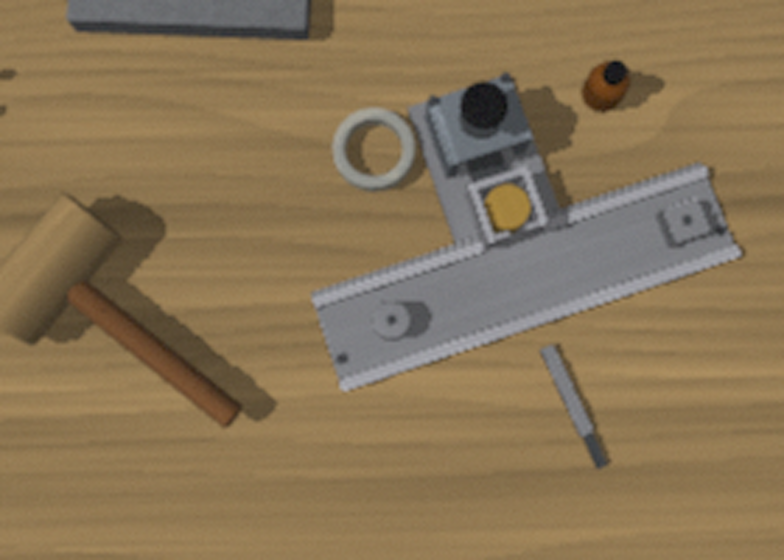

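View pics/t0.png

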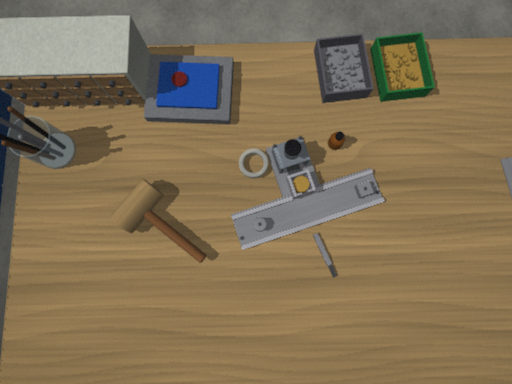

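The top-view network confused the round stop with the tape roll. In the picture the round stop is at about row 224, col 260 in the top view and row 191, col 258 in the scene view, which is the left (+y) end. The square stop is at the right end. Next I'll fit the feeder pose.

```bash
python3 - <<'E'
from h import *
from scipy.optimize import least_squares
from scipy.spatial.transform import Rotation as Ro
np.set_printoptions(precision=4,suppress=True)
a=snap('scene','s1.png');b=snap('top','t1.png')
X,e=tri(ray(a,(191,258)),ray(b,(224.3,260)));print('round tri',X,e)
for s,rc in((a,(191,258)),(b,(224.3,260))):print(atz(s,rc,.033))
P={'plunger':(.648,.1094),'mouth':(.5303,.0799),'sq':(.5688,-.0503),'rd':None,'mag':(.5815,.0905)}
P['rd']=tuple(atz(b,(224.3,260),.033)[:2]/2+atz(a,(191,258),.033)[:2]/2)
def f(p):
    x0,y0,th,ys,yr,xm=p;c,s=np.cos(th),np.sin(th)
    M={'plunger':(.1,0),'mouth':(xm,0),'sq':(-.025,ys),'rd':(-.025,yr),'mag':(.03,0)}
    return np.concatenate([np.array([x0+c*u-s*v,y0+s*u+c*v])-P[k] for k,(u,v) in M.items()])
S=least_squares(f,[.55,.085,.24,-.12,.12,-.02]);print(S.x,np.degrees(S.x[2]),S.fun.reshape(-1,2)*1e3)
st=r.get_state();R=Ro.from_quat(st['eef_rot']).as_matrix();print(R)
g=np.array([.648,.1094,.14])-st['tool_pos'];print('tool shift mm to above plunger',R.T@g*1e3)
th=S.x[2];lane=np.array([-np.sin(th),np.cos(th),0])
print('yaw toolx',np.degrees(np.arctan2(R[1,0],R[0,0])),'lane',np.degrees(np.arctan2(lane[1],lane[0])))
E
```

```text
round tri [0.4941 0.1849 0.0235] [np.float64(1.7224482256623865), np.float64(1.722448225662261)]
[0.5043 0.1821 0.033 ]
[0.4926 0.1834 0.033 ]
[ 0.5532  0.0835  0.2847 -0.1328  0.1106 -0.023 ] 16.310833297660214 [[ 1.2025  2.1858]
 [ 0.8378 -2.863 ]
 [-2.2729 -0.6651]
 [-0.2873 -0.0841]
 [ 0.5199  1.4264]]
[[ 0.3874  0.      0.9219]
 [-0.9219 -0.      0.3874]
 [ 0.     -1.      0.    ]]
tool shift mm to above plunger [-474.8705   73.7243  639.7616]
yaw toolx -67.20995779953957 lane 106.31083329766021
```

```bash
python3 - <<'E'
from h import *
np.set_printoptions(precision=4,suppress=True)
a=snap('scene','s2.png');b=snap('top','t2.png')
q=lambda u,v:(110+(v+.5)/2.8-.5,120+(u+.5)/2.8-.5)
for s,L in((b,[((345,388),(741,252)),((314,295),(706,168))]),(a,[((102,380),(402,197)),((157,438),(459,238))])):
    for p1,p2 in L:
        A,B=atz(s,q(*p1),.014),atz(s,q(*p2),.014);d=A-B;print(A,B,np.linalg.norm(d),np.degrees(np.arctan2(d[0],-d[1]))%180)
print(atz(a,q(387,222),.033),atz(b,q(391,320),.033))
for s,n,f in((a,'s',q(387,222)),(b,'t',q(391,320))):
    r0,c0=int(f[0])-22,int(f[1])-28
    cv2.imwrite(f'pics/rd_{n}.png',cv2.resize(cv2.cvtColor(s['frame'][r0:r0+44,c0:c0+56],cv2.COLOR_RGB2BGR),None,fx=10,fy=10,interpolation=cv2.INTER_CUBIC));print(r0,c0)
E
python3 -c "
import cv2,numpy as np
cv2.imwrite('pics/rd0.png',np.hstack([cv2.resize(cv2.imread('pics/rd_%s.png'%k),(392,308)) for k in 'st']))"
```

```text
[0.442  0.2224 0.014 ] [ 0.5437 -0.099   0.014 ] 0.3371374091405882 17.564319221248525
[0.5163 0.2463 0.014 ] [ 0.6139 -0.0761  0.014 ] 0.3368305930882324 16.83738410170386
[ 0.5497 -0.0957  0.014 ] [0.4514 0.2228 0.014 ] 0.333388462234231 17.152522149828474
[ 0.6253 -0.072   0.014 ] [0.5272 0.2444 0.014 ] 0.3312471338577392 17.216843865184227
[0.4971 0.1852 0.033 ] [0.4934 0.1848 0.033 ]
166 229
201 231
```

View pics/rd0.png

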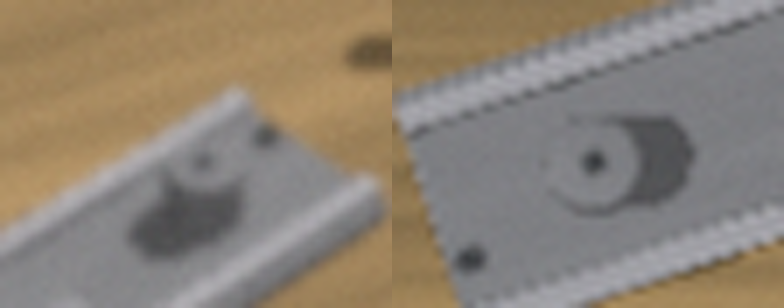

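Round stop centre is about (0.495, 0.185) and the feeder yaw about 17°, from the lip edges in both views. The plunger cap is at (0.648, 0.109, 0.100). Next: shut the gripper and move over the plunger.

```bash
python3 -m inch '-40 0 30 0; -70 0 70 2; -100 0 110 5; -130 0 150 5.7; -160 0 190 5.7; -190 0 230 5.7; -220 0 270 5.7; -250 0 310 5.7; -280 0 350 5.7; -310 0 390 5.7' -1 30
```

```text
clock: 2.4
tool_pos: [0.4826, -0.1375, 0.214]
eef_rot: [-0.569, 0.42, -0.42, 0.569]
contact_force: [0.9, -0.4, 0.5]
opening: 0.119
```

```bash
cat >> h.py <<'E'
def go(X):
    from scipy.spatial.transform import Rotation as Ro
    st=r.get_state();R=Ro.from_quat(st['eef_rot']).as_matrix()
    print('pos',np.round(st['tool_pos'],4),'yaw',np.degrees(np.arctan2(R[1,0],R[0,0])),'F',np.round(st['contact_force'],1),'need',np.round(R.T@(np.array(X)-st['tool_pos'])*1e3,1))
E
python3 -c "
from h import *
go([.648,.1094,.125])"
```

```text
pos [ 0.4826 -0.1375  0.214 ] yaw -72.90473270545304 F [ 0.9 -0.4  0.5] need [-187.4   89.   230.6]
```

```bash
python3 -m inch '-30 0 38 0; -60 10 75 0; -90 20 112 0; -120 40 150 0; -150 55 187 0; -175 65 215 0; -187 75 231 0; -187 80 231 0; -187 80 231 0' 
python3 - <<'E'
from h import *
go([.648,.1094,.108])
a=snap('scene','s3.png');b=snap('top','t3.png')
i=np.hstack([cv2.resize(x['frame'][130:240,190:310],None,fx=3.2,fy=3.2,interpolation=cv2.INTER_CUBIC) for x in (a,b)])
cv2.imwrite('pics/p3.png',i[:,:,::-1])
E
```

```text
clock: 3.3
tool_pos: [0.6464, 0.1065, 0.1327]
eef_rot: [0.57, -0.42, 0.42, -0.568]
contact_force: [0.6, -0.5, 0.1]
opening: 0.004
pos [0.6464 0.1065 0.1327] yaw -72.90176928284033 F [ 0.6 -0.5  0.1] need [-2.4 24.7  2.5]
```

View pics/p3.png

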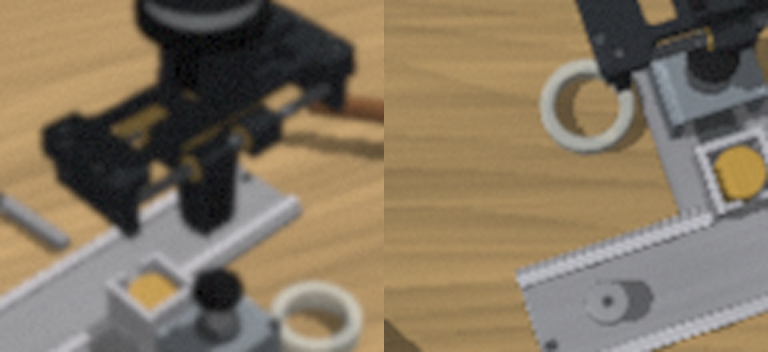

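```bash
python3 - <<'E'
from h import *
a=snap('scene','s4.png')
st=r.get_state();p=np.array(st['tool_pos']);print(p)
for z in(.125,.1):print(proj(a,np.array([p[0],p[1],z])))
E
```

```text
[0.64725531 0.10497494 0.13435436]
(np.float64(210.44847620456514), np.float64(253.65441728603975))
(np.float64(218.85550801814944), np.float64(253.8674505900108))
```

```bash
python3 - <<'E'
from h import *
for k in range(2):
    a=snap('scene','s5.png');st=r.get_state();print(st['clock'],st['tool_pos'],r.tcp_to_tips)
p=np.array(st['tool_pos'])
f=a['frame'][:,:,::-1].copy()
c=cv2.resize(f[170:240,215:300],None,fx=8,fy=8,interpolation=cv2.INTER_CUBIC)
for z,col in((p[2]-.008,(0,0,255)),(p[2],(0,255,255)),(.1,(0,255,0))):
    v,u=proj(a,np.array([p[0],p[1],z]));cv2.circle(c,(int((u-215+.5)*8),int((v-170+.5)*8)),5,col,-1)
cv2.imwrite('pics/p5.png',c)
E
```

```text
3.5 [0.64743844 0.10525414 0.13453352] 0.008
3.55 [0.64748489 0.10558173 0.13454516] 0.008
```

View pics/p5.png

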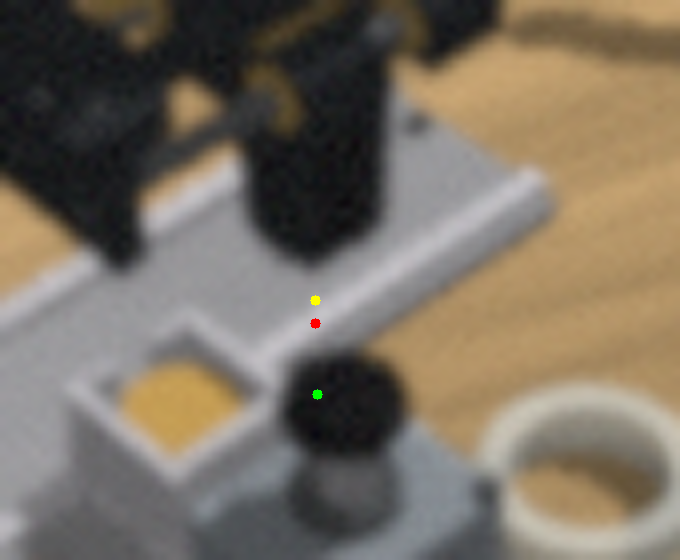

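```bash
python3 - <<'E'
from h import *
np.set_printoptions(precision=4,suppress=True)
a=snap('scene','s6.png');b=snap('top','t6.png');st=r.get_state();p=np.array(st['tool_pos']);print(p)
print('tip at z .1265',atz(a,(170+262/8-.5,215+310/8-.5),.1265),'cap',atz(a,(170+397/8-.5,215+345/8-.5),.1))
for z in(.13,.14,.15,.16):print(z,proj(a,np.array([p[0],p[1],z])))
f=b['frame'][:,:,::-1].copy();c=cv2.resize(f[100:230,230:380],None,fx=5,fy=5,interpolation=cv2.INTER_CUBIC)
for z,col in((p[2]-.008,(0,0,255)),(p[2]+.1,(0,255,255)),(.1,(0,255,0)),(p[2]+.2,(255,0,255))):
    v,u=proj(b,np.array([p[0],p[1],z]));cv2.circle(c,(int((u-230+.5)*5),int((v-100+.5)*5)),4,col,-1)
cv2.imwrite('pics/p6.png',c)
E
```

```text
[0.6476 0.1063 0.1344]
tip at z .1265 [0.6261 0.1139 0.1265] cap [0.6514 0.1118 0.1   ]
0.13 (np.float64(208.62143404376639), np.float64(254.26075584834553))
0.14 (np.float64(205.12721705253782), np.float64(254.1778638877638))
0.15 (np.float64(201.57195909531524), np.float64(254.09352387591343))
0.16 (np.float64(197.9540465782746), np.float64(254.00769753413113))
```

View pics/p6.png

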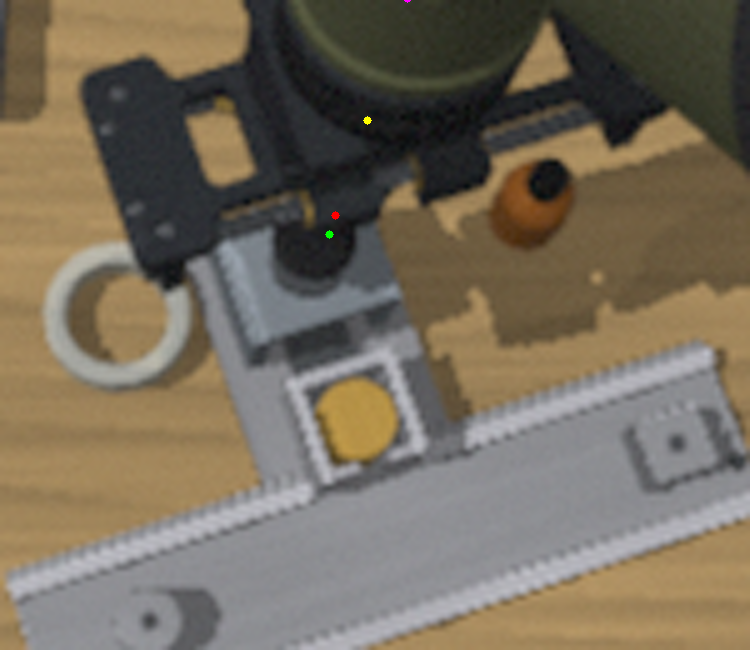

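View pics/s6.png

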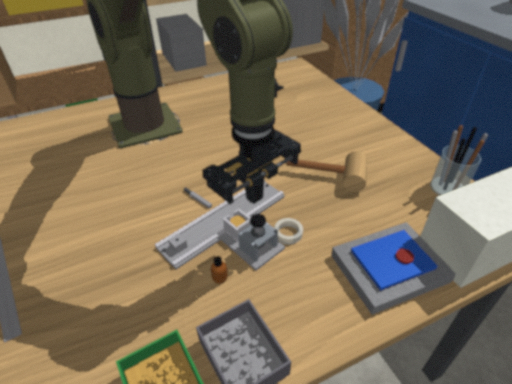

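The tip looks about 20 mm higher in both pictures than the state implies. I'll descend slowly and use force to find contact.

```bash
python3 -m inch '-4 5 4 0; -4 12 4 0; -4 18 4 0; -4 22 4 0; -4 22 4 0'; python3 - <<'E'
from h import *
go([.650,.111,.108])
a=snap('scene','s7.png')
cv2.imwrite('pics/p7.png',cv2.resize(a['frame'][170:240,215:300,::-1],None,fx=8,fy=8,interpolation=cv2.INTER_CUBIC))
E
```

```text
clock: 4.15
tool_pos: [0.6494, 0.1121, 0.1106]
eef_rot: [0.569, -0.421, 0.42, -0.568]
contact_force: [0.2, -0.3, 0.2]
opening: 0.003
pos [0.6494 0.1121 0.1106] yaw -72.90553859807004 F [ 0.2 -0.3  0.2] need [1.2 2.6 0.3]
```

View pics/p7.png

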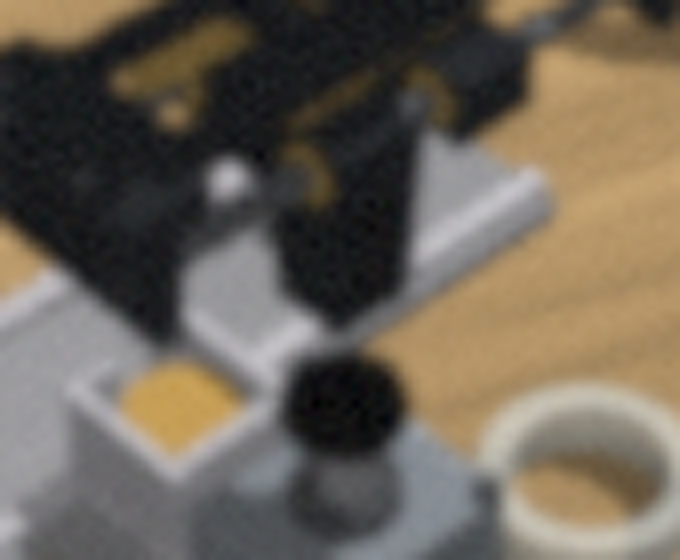

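```bash
python3 - <<'E'
from h import *
b=snap('top','t8.png');st=r.get_state();p=np.array(st['tool_pos'])
c=cv2.resize(b['frame'][120:190,250:335,::-1],None,fx=9,fy=9,interpolation=cv2.INTER_CUBIC)
c=cv2.convertScaleAbs(c,alpha=2,beta=10)
for z,col in((p[2]-.008,(0,0,255)),(p[2]+.02,(0,255,255)),(p[2]+.034,(255,0,255))):
    v,u=proj(b,np.array([p[0],p[1],z]));cv2.circle(c,(int((u-250+.5)*9),int((v-120+.5)*9)),4,col,-1)
cv2.imwrite('pics/p8.png',c)
E
```

```text
(no output)
```

View pics/p8.png

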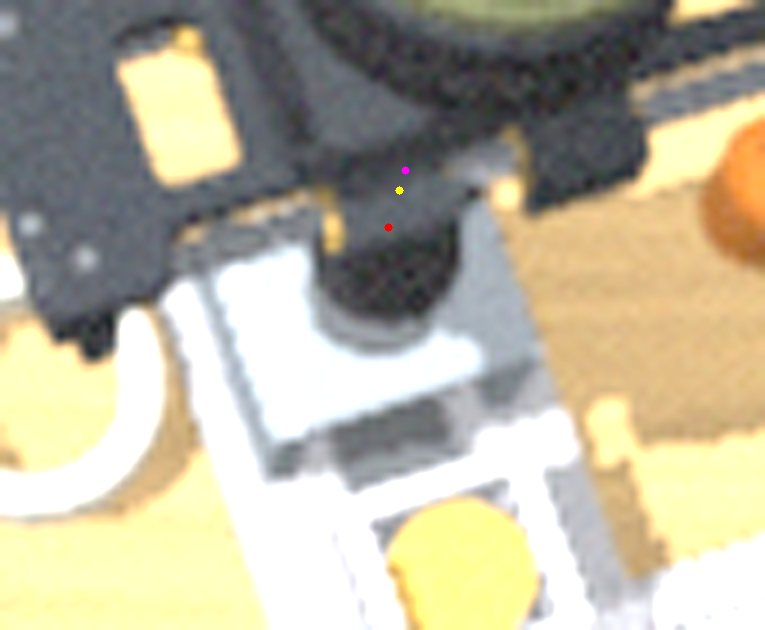

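Both views agree: the tip is laterally over the cap, just higher than the state suggests. I'll go on down gently.

```bash
python3 -m inch '0 3 0 0; 0 6 0 0; 0 9 0 0; 0 12 0 0; 0 12 0 0'; python3 -c "
from h import *
go([.650,.111,.108])
a=snap('scene','s9.png')
cv2.imwrite('pics/p9.png',cv2.resize(a['frame'][170:240,215:300,::-1],None,fx=8,fy=8,interpolation=cv2.INTER_CUBIC))"
```

```text
clock: 4.75
tool_pos: [0.6497, 0.1122, 0.0991]
eef_rot: [0.569, -0.42, 0.42, -0.568]
contact_force: [0.7, 0.4, 0.6]
opening: 0.005
pos [0.6497 0.1122 0.0991] yaw -72.90549279749457 F [0.7 0.4 0.6] need [ 1.2 -8.9 -0. ]
```

View pics/p9.png

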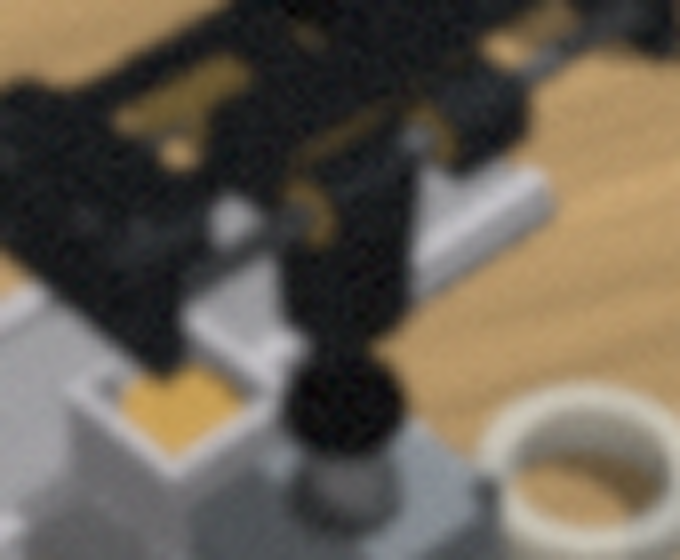

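```bash
python3 -m inch '0 2 0 0; 0 4 0 0; 0 6 0 0; 0 8 0 0; 0 8 0 0'; python3 -c "
from h import *
go([.650,.111,.108])"; python3 -m inch '0 1 0 0; 0 2 0 0; 0 3 0 0; 0 4 0 0; 0 4 0 0'
```

```text
clock: 5.3
tool_pos: [0.6498, 0.1122, 0.0913]
eef_rot: [0.569, -0.42, 0.42, -0.569]
contact_force: [1.1, 0.8, -0.1]
opening: 0.006
pos [0.6498 0.1122 0.0913] yaw -72.90472897237095 F [ 1.1  0.8 -0.1] need [  1.2 -16.7  -0.2]
clock: 5.8
tool_pos: [0.65, 0.1123, 0.0875]
eef_rot: [0.569, -0.42, 0.42, -0.569]
contact_force: [-0.2, 0.5, 0.2]
opening: 0.003
```

```bash
python3 -c "
from h import *
a=snap('scene','s10.png');b=snap('top','t10.png')
f=lambda x:cv2.resize(x,None,fx=4.6,fy=4.6,interpolation=cv2.INTER_CUBIC)
c=np.hstack([f(a['frame'][150:240,215:300,::-1]),f(b['frame'][110:200,250:335,::-1])])
cv2.imwrite('pics/p10.png',cv2.convertScaleAbs(c,alpha=1.8,beta=10))"
```

```text
(no output)
```

View pics/p10.png

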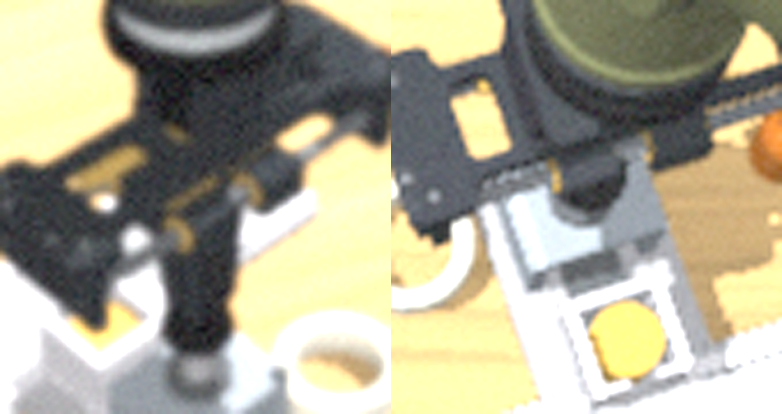

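```bash
python3 -m inch '0 2 0 0; 0 4 0 0; 0 6 0 0; 0 8 0 0; 0 8 0 0'; python3 -m inch '0 2 0 0; 0 4 0 0; 0 6 0 0; 0 8 0 0; 0 8 0 0'
```

```text
clock: 6.4
tool_pos: [0.6498, 0.1123, 0.0793]
eef_rot: [0.569, -0.42, 0.42, -0.569]
contact_force: [-0.4, -0.8, 1.5]
opening: 0.002
clock: 6.9
tool_pos: [0.6502, 0.1123, 0.0727]
eef_rot: [-0.569, 0.42, -0.42, 0.569]
contact_force: [-1.9, -0.4, 7.3]
opening: 0.0
```

```bash
python3 -m inch '0 2 0 0; 0 4 0 0; 0 6 0 0; 0 8 0 0; 0 10 0 0; 0 10 0 0'; python3 -c "
from h import *
a=snap('scene','s11.png');b=snap('top','t11.png')
f=lambda x:cv2.resize(x,None,fx=4.6,fy=4.6,interpolation=cv2.INTER_CUBIC)
c=np.hstack([f(a['frame'][150:260,195:280,::-1]),f(b['frame'][130:240,250:335,::-1])])
cv2.imwrite('pics/p11.png',cv2.convertScaleAbs(c,alpha=1.5,beta=0))"
```

```text
clock: 7.5
tool_pos: [0.6503, 0.1123, 0.0636]
eef_rot: [-0.569, 0.42, -0.42, 0.569]
contact_force: [-3.7, -0.7, 12.2]
opening: 0.005
```

View pics/p11.png

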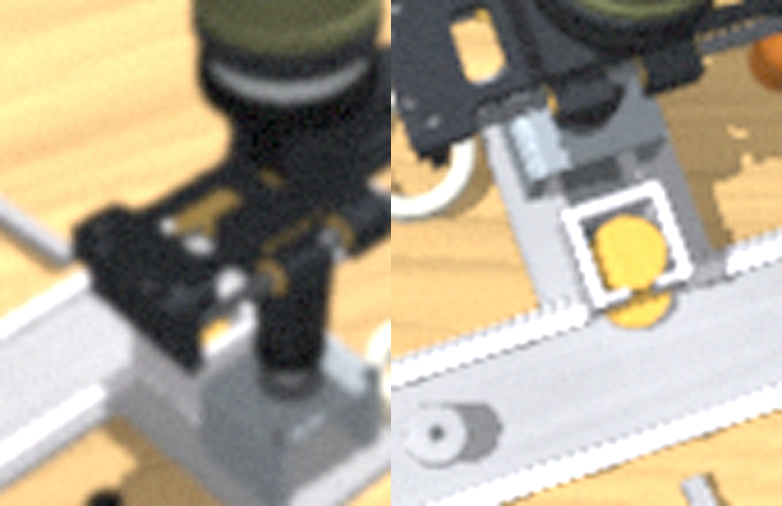

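```bash
python3 -m inch '0 2 0 0; 0 4 0 0; 0 6 0 0; 0 8 0 0; 0 10 0 0; 0 12 0 0; 0 14 0 0; 0 15 0 0; 0 15 0 0'
```

```text
clock: 8.5
tool_pos: [0.6502, 0.1123, 0.0482]
eef_rot: [-0.569, 0.42, -0.42, 0.569]
contact_force: [-2.7, 0.5, 10.2]
opening: 0.005
```

```bash
python3 -m inch '0 1 0 0; 0 2 0 0; 0 3 0 0; 0 4 0 0; 0 4 0 0'; python3 -c "
from h import *
a=snap('scene','s12.png');b=snap('top','t12.png')
f=lambda x:cv2.resize(x,None,fx=4.6,fy=4.6,interpolation=cv2.INTER_CUBIC)
c=np.hstack([f(a['frame'][150:260,195:280,::-1]),f(b['frame'][130:240,250:335,::-1])])
cv2.imwrite('pics/p12.png',cv2.convertScaleAbs(c,alpha=1.5,beta=0))"
```

```text
clock: 9.0
tool_pos: [0.6503, 0.1123, 0.0455]
eef_rot: [-0.569, 0.42, -0.42, 0.569]
contact_force: [-5.6, 0.2, 17.8]
opening: 0.009
```

View pics/p12.png

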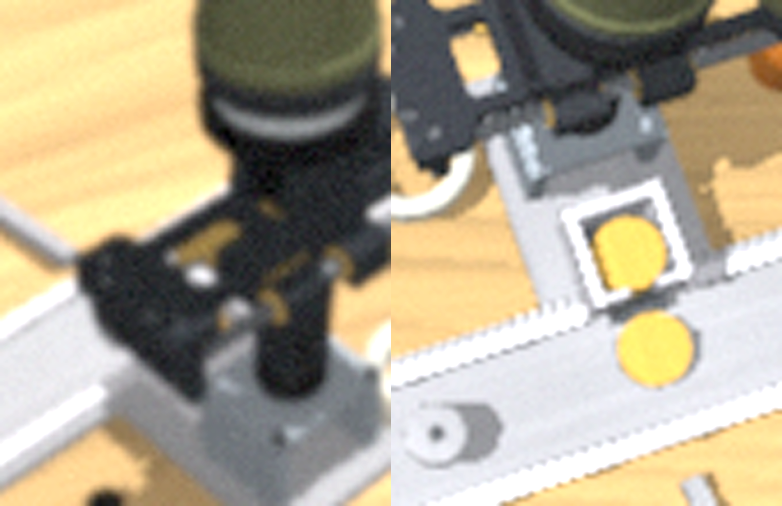

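```bash
python3 -m inch '0 1 0 0; 0 2 0 0; 0 3 0 0; 0 3 0 0; 0 3 0 0'
```

```text
clock: 9.6
tool_pos: [0.6503, 0.1123, 0.0453]
eef_rot: [-0.568, 0.42, -0.421, 0.569]
contact_force: [-11.0, -1.6, 36.7]
opening: 0.007
```

Bottomed out (36.7 N, no further travel). Release it slowly.

```bash
python3 -m inch '0 -6 0 0; 0 -12 0 0; 0 -18 0 0; 0 -24 0 0; 0 -30 0 0; 0 -36 0 0; 0 -42 0 0; 0 -50 0 0; 0 -65 0 0; 0 -85 0 0'; python3 - <<'E'
from h import *
np.set_printoptions(precision=4,suppress=True)
go([.65,.11,.1])
a=snap('scene','s13.png');b=snap('top','t13.png')
f=lambda x:cv2.resize(x,None,fx=4,fy=4,interpolation=cv2.INTER_CUBIC)
c=np.hstack([f(a['frame'][160:275,180:280,::-1]),f(b['frame'][130:245,240:340,::-1])])
cv2.imwrite('pics/p13.png',c)
for n,s in(('scene',a),('top',b)):
    for x in r.tip_of(n,'blank0_center')[:3]+r.tip_of(n,'mouth')[:2]:print(n,x['centre'],x['p'],atz(s,x['centre'],.012))
    h=cv2.cvtColor(s['frame'],cv2.COLOR_RGB2HSV);m=cv2.inRange(h,(15,130,100),(32,255,255))
    k,l,S,C=cv2.connectedComponentsWithStats(m)
    for i in range(1,k):
        if S[i,4]>60 and 120<C[i][1]<300 and 150<C[i][0]<350: print(n,'blob',S[i],C[i],atz(s,C[i][::-1],.016))
E
```

```text
clock: 10.6
tool_pos: [0.6494, 0.1122, 0.125]
eef_rot: [0.569, -0.421, 0.42, -0.568]
contact_force: [0.3, 0.7, 0.1]
opening: 0.006
pos [0.6494 0.1122 0.125 ] yaw -72.90270133698982 F [0.3 0.7 0.1] need [ 2.2 25.  -0. ]
scene [218.7, 225.6] 0.87 [0.5393 0.0778 0.012 ]
top [204.3, 306.0] 0.58 [0.5373 0.0782 0.012 ]
top [205.3, 304.5] 0.79 [0.5351 0.0817 0.012 ]
top blob [293 176  16  16 185] [300.4703 183.6   ] [0.5845 0.0892 0.016 ]
top blob [300 199  15  14 178] [306.9382 205.4775] [0.5341 0.0767 0.016 ]
```

View pics/p13.png

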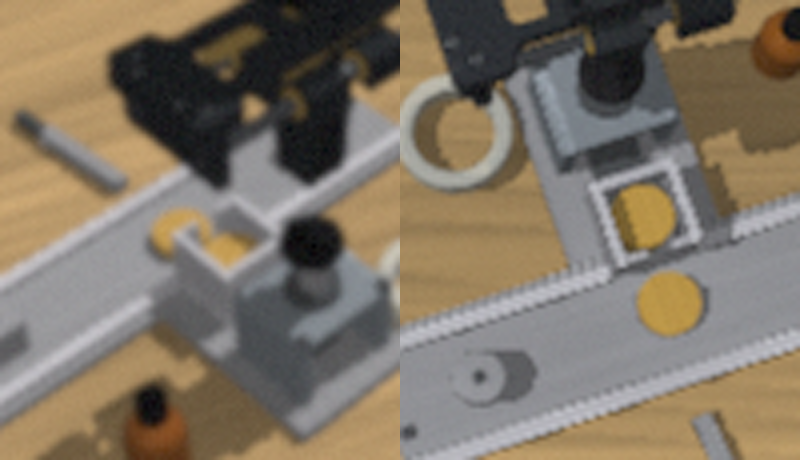

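Plunger is back up and one blank is flat at about (0.536, 0.078); the stack has dropped. Before going low, I'll measure how far the gripper body stands above the tips, since it will pass over the 48 mm magazine.

```bash
python3 - <<'E'
from h import *
a=snap('scene','s14.png');b=snap('top','t14.png')
for s,n,(r0,c0) in((a,'a',(130,190)),(b,'b',(85,235))):
    c=cv2.resize(s['frame'][r0:r0+90,c0:c0+125,::-1],None,fx=6.4,fy=6.4,interpolation=cv2.INTER_CUBIC)
    cv2.imwrite(f'pics/p14{n}.png',cv2.convertScaleAbs(c,alpha=2,beta=20))
E
```

```text
(no output)
```

View pics/p14a.png

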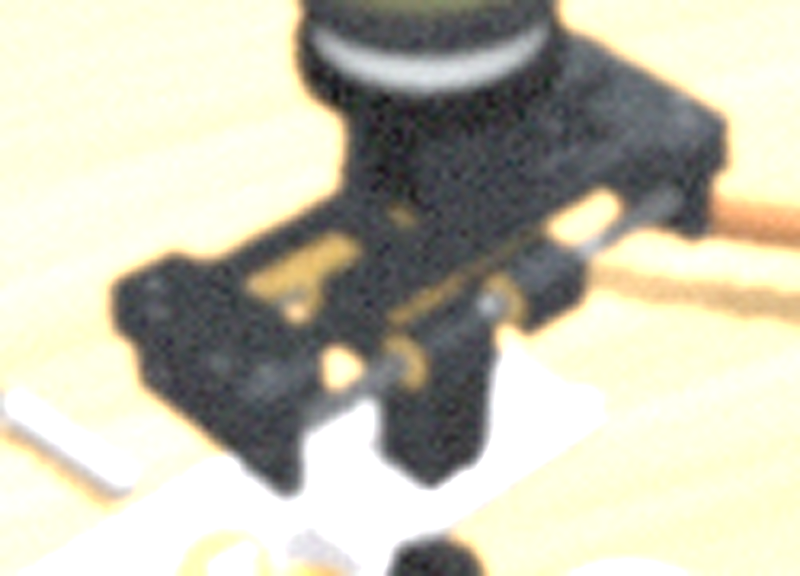

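View pics/p14b.png

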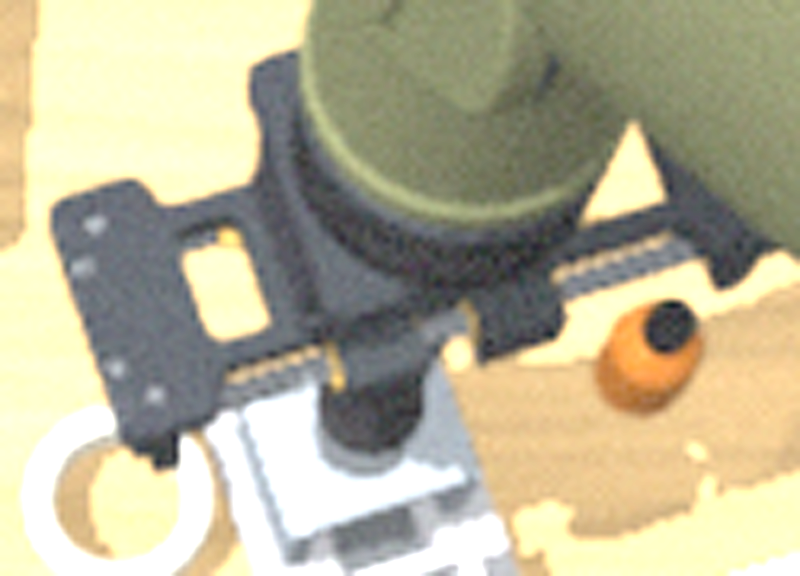

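```bash
python3 - <<'E'
from h import *
np.set_printoptions(precision=4,suppress=True)
a=snap('scene','s15.png');b=snap('top','t15.png')
T=np.array(r.get_state()['tool_pos'])
X=np.array([.294,-.956,0]);Z=np.array([.956,.294,0])
def bestz(s,xy,rc):
    zs=np.linspace(0,.3,601);d=[np.hypot(*(np.array(proj(s,np.array([xy[0],xy[1],z])))-rc)) for z in zs];i=np.argmin(d);return zs[i],d[i]
A=lambda u,v:(130+(v+.5)/6.4-.5,190+(u+.5)/6.4-.5)
B=lambda u,v:(85+(v+.5)/6.4-.5,235+(u+.5)/6.4-.5)
for name,u,w,rc in(('-y end corner',93,37,A(290,492)),('+y end corner',-93,37,A(700,235)),('+y backcorner',-93,-37,None),('tip corner',17,9,A(432,485)),('tip mid',17,9,A(385,450)),('tip',-17,9,A(485,440))):
    if rc: print(name,bestz(a,T+X*u/1e3+Z*w/1e3,rc))
# top view + y end front corner (towards -x): u=-93,w=-37
print('top',bestz(b,T-X*.093-Z*.037,B(165,465)),bestz(b,T-X*.093-Z*.037,B(125,440)), bestz(b,T-X*.093+Z*.037,B(55,200)))
print('tri tip of tape-side corner (end-plate)', [atz(b,B(165,465),z) for z in(.12,.16)], T-X*.093-Z*.037)
for z in (.1,.13,.15,.17,.2): print(z,[np.round((np.array(proj(b,T*[1,1,0]-X*.093-Z*.037+[0,0,z]))-[85,235])*6.4)])
E
```

```text
-y end corner (np.float64(0.223), np.float64(3.6098988058439154))
+y end corner (np.float64(0.2095), np.float64(5.003915158379621))
tip corner (np.float64(0.156), np.float64(3.215368475077132))
tip mid (np.float64(0.1715), np.float64(3.9926579621857297))
tip (np.float64(0.1535), np.float64(0.9754420193624019))
top (np.float64(0.243), np.float64(5.722267397749181)) (np.float64(0.269), np.float64(0.30512714542924224)) (np.float64(0.249), np.float64(2.3411999501872693))
tri tip of tape-side corner (end-plate) [array([0.6204, 0.1799, 0.12  ]), array([0.6096, 0.1801, 0.16  ])] [0.5869 0.1903 0.1239]
0.1 [array([581., 132.])]
0.13 [array([560., 131.])]
0.15 [array([545., 130.])]
0.17 [array([530., 129.])]
0.2 [array([505., 128.])]
```

```bash
python3 - <<'E'
from h import *
np.set_printoptions(precision=1,suppress=True)
a=snap('scene','s16.png');T=np.array(r.get_state()['tool_pos']);print(T*1e3)
X=np.array([.294,-.956,0]);Z=np.array([.956,.294,0])
A=lambda u,v:(130+(v+.5)/6.4-.5,190+(u+.5)/6.4-.5)
for p in((385,450),(432,485),(488,440)):
    d=(atz(a,A(*p),T[2]+.0247)-T)*1e3;print(p,'tool x',d@X,'tool z',d@Z)
E
```

```text
[649.7 112.2 124.1]
(385, 450) tool x 7.322944955709678 tool z -14.537273821624936
(432, 485) tool x 7.218839907965402 tool z 7.485025206531619
(488, 440) tool x -19.752219559457295 tool z 4.525244808650661
```

```bash
python3 -m inch '20 0 -30 0; 35 0 -70 0; 54 0 -105 0; 54 10 -116 0; 54 40 -116 0; 54 70 -116 0; 54 100 -116 0; 54 115 -116 0; 54 115 -116 0'; python3 - <<'E'
from h import *
go([.555,.026,-.0125])
a=snap('scene','s17.png');b=snap('top','t17.png')
f=lambda x:cv2.resize(x,None,fx=4,fy=4,interpolation=cv2.INTER_CUBIC)
c=np.hstack([f(a['frame'][150:275,150:250,::-1]),f(b['frame'][130:255,270:370,::-1])])
cv2.imwrite('pics/p17.png',cv2.convertScaleAbs(c,alpha=1.5,beta=0))
E
```

```text
clock: 12.05
tool_pos: [0.5536, 0.0265, 0.0079]
eef_rot: [0.57, -0.421, 0.419, -0.568]
contact_force: [-0.6, 0.4, -0.2]
opening: 0.006
pos [0.5536 0.0265 0.0079] yaw -72.89285534602472 F [-0.6  0.4 -0.2] need [ 0.9 20.4  1.2]
```

View pics/p17.png

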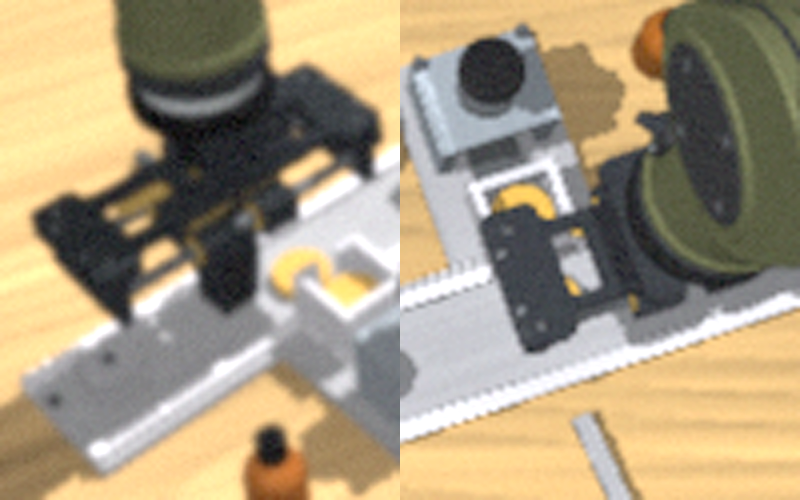

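```bash
python3 -m inch '0 6 0 0; 0 12 0 0; 0 15 0 0; 0 17 0 0; 0 17 0 0; 0 17 0 0'; python3 -m inch '0 1 0 0; 0 2 0 0; 0 3 0 0; 0 4 0 0; 0 4 0 0'
```

```text
clock: 12.75
tool_pos: [0.5551, 0.0266, -0.0072]
eef_rot: [0.569, -0.42, 0.42, -0.569]
contact_force: [-0.5, 0.3, 0.1]
opening: 0.005
clock: 13.25
tool_pos: [0.555, 0.0266, -0.0115]
eef_rot: [0.569, -0.42, 0.42, -0.569]
contact_force: [-0.2, 0.4, 0.1]
opening: 0.006
```

```bash
python3 -m inch '0 1 0 0; 0 2 0 0; 0 3 0 0; 0 3 0 0'; python3 - <<'E'
from h import *
go([.555,.026,-.0125])
a=snap('scene','s18.png');b=snap('top','t18.png')
c=cv2.resize(a['frame'][180:250,180:260,::-1],None,fx=8,fy=8,interpolation=cv2.INTER_CUBIC)
cv2.imwrite('pics/p18.png',cv2.convertScaleAbs(c,alpha=1.5,beta=0))
E
```

```text
clock: 13.65
tool_pos: [0.555, 0.0266, -0.0145]
eef_rot: [0.569, -0.42, 0.42, -0.569]
contact_force: [0.1, 0.2, 0.3]
opening: 0.008
pos [ 0.555   0.0266 -0.0145] yaw -72.9041069343376 F [0.1 0.2 0.3] need [ 0.6 -2.  -0.1]
```

View pics/p18.png

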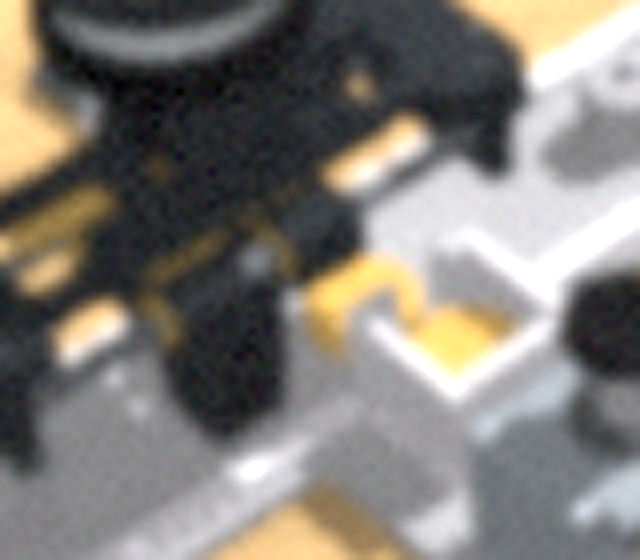

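```bash
python3 - <<'E'
from h import *
np.set_printoptions(precision=4,suppress=True)
a=snap('scene','s19.png');T=np.array(r.get_state()['tool_pos'])
X=np.array([.294,-.956,0]);Z=np.array([.956,.294,0])
A=lambda u,v:(180+(v+.5)/8-.5,180+(u+.5)/8-.5)
o=np.array([.536,.0775,0])
for n,p,z in(('tipL',(175,385),.01),('tipB',(225,435),.01),('tipR',(282,385),.01),('blank left',(308,310),.016),('fence',(270,435),.014),('fence2',(330,405),.014)):
    w=atz(a,A(*p),z);d=(w-o)*1e3;print(n,w,'rel blank: lane',-d@X,'cross',d@Z)
E
python3 -m inch '0 1 0 0; 0 1 0 0'; python3 -m inch '0 1 0 0; 0 1 0 0'
```

```text
tipL [0.5397 0.0155 0.01  ] rel blank: lane -60.33528577967323 cross -14.695877175500861
tipB [0.565  0.0222 0.01  ] rel blank: lane -61.41982666462841 cross 11.41743714192747
tipR [0.5537 0.0442 0.01  ] rel blank: lane -37.03620335876442 cross 7.147738103286103
blank left [0.5338 0.0607 0.016 ] rel blank: lane -15.42930645320203 cross -7.080355479228896
fence [0.5743 0.0331 0.014 ] rel blank: lane -53.69447184240752 cross 23.519283348099165
fence2 [0.571  0.0531 0.014 ] rel blank: lane -33.61136127539929 cross 26.273628615182528
clock: 14.0
tool_pos: [0.555, 0.0266, -0.0154]
eef_rot: [0.569, -0.42, 0.42, -0.569]
contact_force: [0.1, -0.1, -0.4]
opening: 0.002
clock: 14.2
tool_pos: [0.555, 0.0266, -0.0164]
eef_rot: [0.569, -0.42, 0.42, -0.569]
contact_force: [-0.4, 0.1, -0.2]
opening: 0.007
```

```bash
python3 -m inch '0 1 0 0; 0 1 0 0';python3 -m inch '0 1 0 0; 0 1 0 0';python3 -m inch '0 1 0 0; 0 1 0 0'
```

```text
clock: 14.4
tool_pos: [0.5551, 0.0265, -0.0165]
eef_rot: [0.569, -0.42, 0.42, -0.569]
contact_force: [-1.1, 0.0, 7.8]
opening: 0.006
clock: 14.6
tool_pos: [0.5551, 0.0266, -0.0165]
eef_rot: [-0.569, 0.42, -0.42, 0.569]
contact_force: [-3.2, 0.5, 16.8]
opening: 0.003
clock: 14.8
tool_pos: [0.5551, 0.0266, -0.0166]
eef_rot: [-0.569, 0.42, -0.42, 0.569]
contact_force: [-4.9, -0.1, 25.1]
opening: 0.005
```

```bash
python3 -m inch '0 -6.5 0 0; -6 -6.5 0 0; -12 -6.5 -1 0; -16 -6.5 -1 0; -20 -6.5 -1 0; -25 -6.5 -2 0; -30 -6.5 -2 0; -35 -6.5 -2 0; -40 -6.5 -2 0; -40 -6.5 -2 0'; cat > chk.py <<'E'
from h import *
import sys
np.set_printoptions(precision=4,suppress=True)
go([.555,.026,-.013])
a=snap('scene',f's{sys.argv[1]}.png');b=snap('top',f't{sys.argv[1]}.png')
f=lambda x:cv2.resize(x,None,fx=4,fy=4,interpolation=cv2.INTER_CUBIC)
c=np.hstack([f(a['frame'][150:275,180:280,::-1]),f(b['frame'][140:265,230:330,::-1])])
cv2.imwrite(f'pics/p{sys.argv[1]}.png',cv2.convertScaleAbs(c,alpha=1.4,beta=0))
for n,s in(('scene',a),('top',b)):
    for x in r.tip_of(n,'blank0_center')[:3]:
        w=atz(s,x['centre'],.012);print(n,x['centre'],x['p'],w,'d stop',np.hypot(w[0]-.495,w[1]-.185))
E
python3 chk.py 20
```

```text
clock: 15.8
tool_pos: [0.5411, 0.0654, -0.0128]
eef_rot: [-0.569, 0.42, -0.42, 0.569]
contact_force: [0.6, 0.4, -0.0]
opening: 0.005
pos [ 0.5411  0.0654 -0.0128] yaw -72.82754264279353 F [ 0.6  0.4 -0. ] need [41.8  0.2  1.6]
scene [212.6, 229.7] 0.41 [0.5244 0.0947 0.012 ] d stop 0.09494582857844537
top [208.6, 299.5] 0.39 [0.5278 0.0933 0.012 ] d stop 0.09742021858707407
top [198.5, 302.7] 0.34 [0.5507 0.0851 0.012 ] d stop 0.1144285867619558
```

View pics/p20.png

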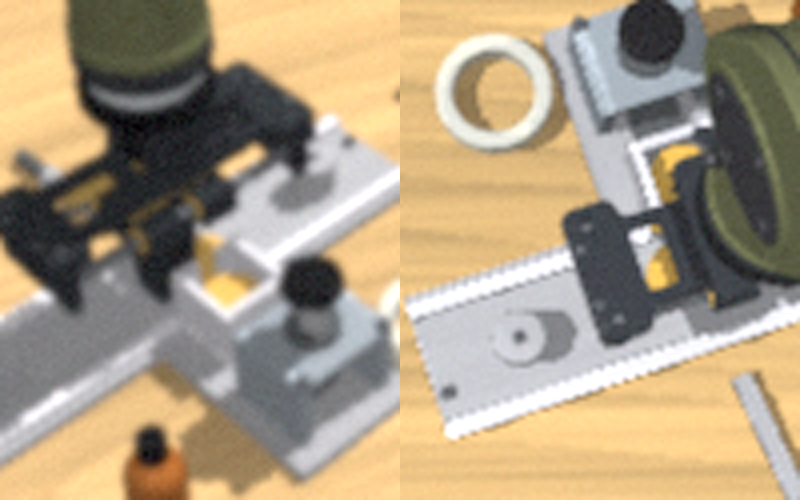

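```bash
python3 -m inch '-5 0 0 0; -10 0 -1 0; -15 0 -1 0; -20 0 -1 0; -25 0 -2 0; -30 0 -2 0; -35 0 -2 0; -40 0 -3 0; -44 0 -3 0; -44 0 -3 0'; python3 chk.py 21
```

```text
clock: 17.0
tool_pos: [0.5253, 0.1063, -0.0128]
eef_rot: [-0.569, 0.42, -0.42, 0.569]
contact_force: [-0.2, 0.4, 0.6]
opening: 0.005
pos [ 0.5253  0.1063 -0.0128] yaw -72.84012670741873 F [-0.2  0.4  0.6] need [85.5  0.2  4.7]
scene [205.5, 241.8] 0.61 [0.5145 0.1317 0.012 ] d stop 0.05671775000954917
top [215.7, 280.8] 0.55 [0.5127 0.136  0.012 ] d stop 0.05203900663287155
```

View pics/p21.png

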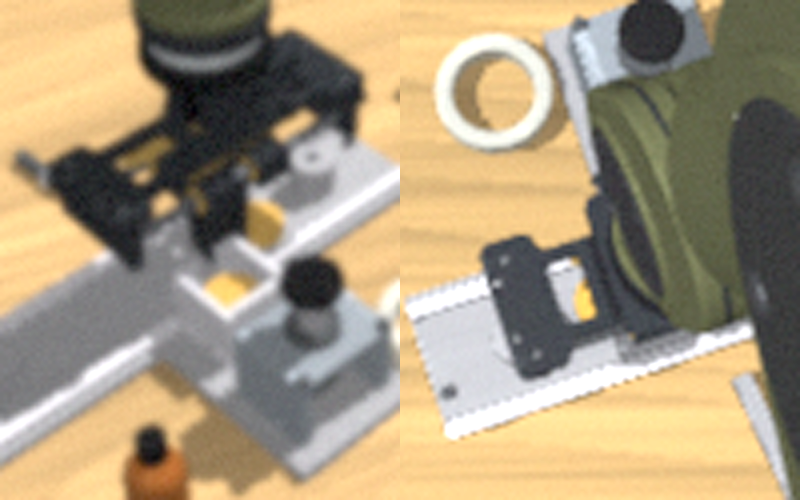

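```bash
python3 -m inch '-3 0 0 0; -6 0 0 0; -9 0 -1 0; -12 0 -1 0; -14 0 -1 0; -16 0 -1 0; -16 0 -1 0'; python3 chk.py 22; python3 -m inch '-1 0 0 0; -2 0 0 0; -2 0 0 0';python3 -m inch '-1 0 0 0; -2 0 0 0; -2 0 0 0'
```

```text
clock: 17.9
tool_pos: [0.5199, 0.1208, -0.0128]
eef_rot: [-0.569, 0.42, -0.42, 0.569]
contact_force: [0.0, -0.2, -0.1]
opening: 0.005
pos [ 0.5199  0.1208 -0.0128] yaw -72.87655497151886 F [ 0.  -0.2 -0.1] need [101.    0.2   5.6]
scene [202.1, 245.7] 0.66 [0.5075 0.1456 0.012 ] d stop 0.041287209759090934
top [217.8, 275.6] 0.53 [0.5082 0.1479 0.012 ] d stop 0.03936724692725913
clock: 18.4
tool_pos: [0.5193, 0.1225, -0.0128]
eef_rot: [-0.569, 0.42, -0.42, 0.569]
contact_force: [-0.1, -0.5, 0.2]
opening: 0.003
clock: 18.7
tool_pos: [0.5187, 0.1244, -0.0128]
eef_rot: [0.569, -0.42, 0.42, -0.569]
contact_force: [0.4, -0.5, 0.0]
opening: 0.005
```

View pics/p22.png

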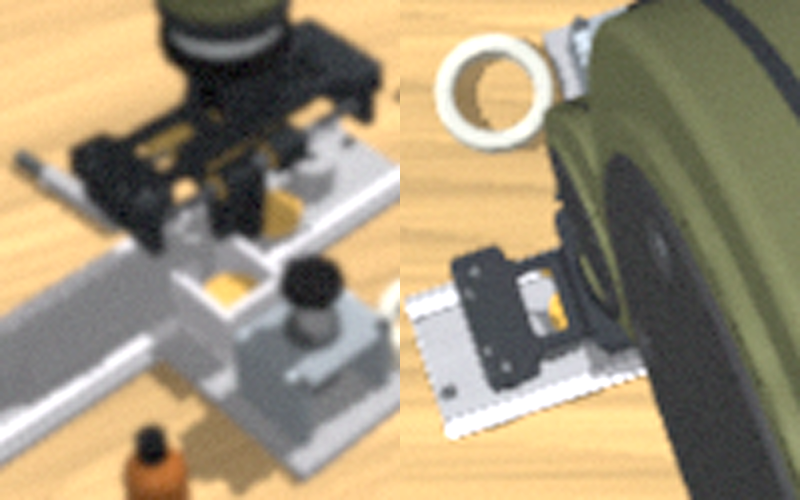

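```bash
python3 -m inch '-1 0 0 0; -2 0 0 0; -2 0 0 0';python3 -m inch '-1 0 0 0; -2 0 0 0; -2 0 0 0'; python3 chk.py 23
```

```text
clock: 19.0
tool_pos: [0.5182, 0.1262, -0.0128]
eef_rot: [0.569, -0.42, 0.42, -0.569]
contact_force: [-0.5, -0.8, 1.0]
opening: 0.007
clock: 19.3
tool_pos: [0.5179, 0.127, -0.0127]
eef_rot: [0.569, -0.42, 0.421, -0.568]
contact_force: [1.1, -4.0, 1.4]
opening: 0.006
pos [ 0.5179  0.127  -0.0127] yaw -72.95937501301714 F [ 1.1 -4.   1.4] need [107.4   0.5   5.8]
scene [202.1, 250.2] 0.4 [0.5125 0.1559 0.012 ] d stop 0.03393647416599894
top [207.5, 142.0] 0.32 [0.538 0.45  0.012] d stop 0.2684547324528262
```

View pics/p23.png

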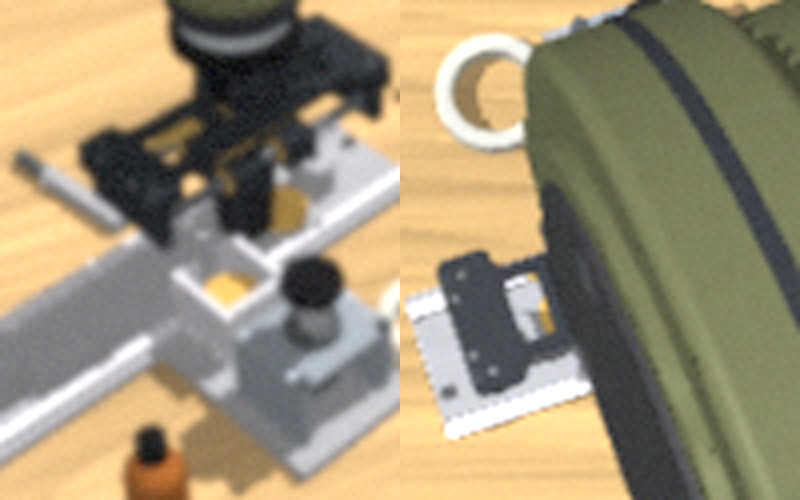

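The blank meets the stop: a 4 N reaction, with centres about 34 mm apart. Back off along the lane, then lift and look.

```bash
python3 -m inch '0 0 0 0; 0 0 0 0; 2 0 0 0; 5 0 0 0; 10 0 0 0; 18 0 0 0; 25 -5 0 0; 30 -35 0 0; 30 -75 0 0; 30 -120 0 0'; python3 -m inch '50 -20 0 0; 100 -20 0 0; 150 -20 0 0; 200 -20 0 0; 240 -20 0 0; 260 -20 0 0; 260 -20 0 0'; python3 chk.py 24; python3 - <<'E'
from h import *
b=snap('top','t25.png')
cv2.imwrite('pics/p25.png',cv2.resize(b['frame'][195:255,230:310,::-1],None,fx=9,fy=9,interpolation=cv2.INTER_CUBIC))
E
```

```text
clock: 20.5
tool_pos: [0.5257, 0.0983, 0.1081]
eef_rot: [0.569, -0.421, 0.42, -0.568]
contact_force: [1.0, -0.3, 0.0]
opening: 0.004
clock: 21.2
tool_pos: [0.6026, -0.1551, 0.1274]
eef_rot: [0.568, -0.421, 0.423, -0.566]
contact_force: [0.1, 0.2, -0.3]
opening: 0.004
pos [ 0.6026 -0.1551  0.1274] yaw -73.33406753584443 F [ 0.1  0.2 -0.3] need [-187.6  139.8    6.4]
scene [200.2, 248.8] 0.64 [0.5045 0.1556 0.012 ] d stop 0.030863396802026516
scene [206.0, 245.5] 0.28 [0.5202 0.1394 0.012 ] d stop 0.052136182605912275
top [218.1, 273.8] 0.44 [0.5076 0.152  0.012 ] d stop 0.035343397670254594
```

View pics/p24.png

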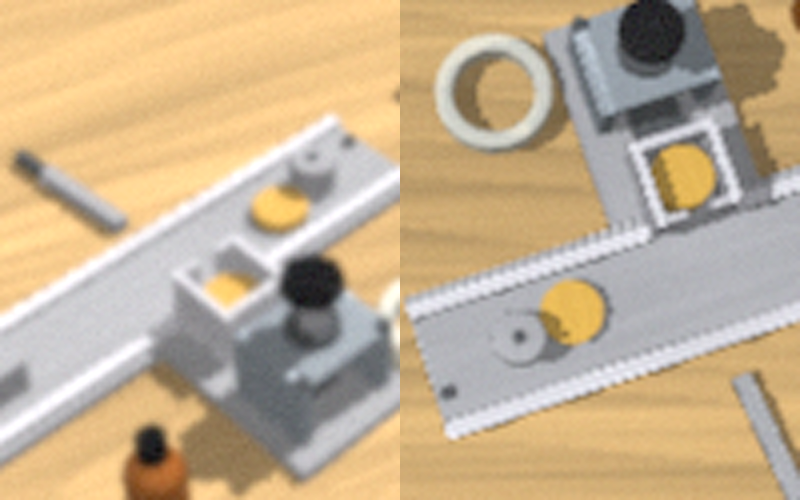

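View pics/p25.png

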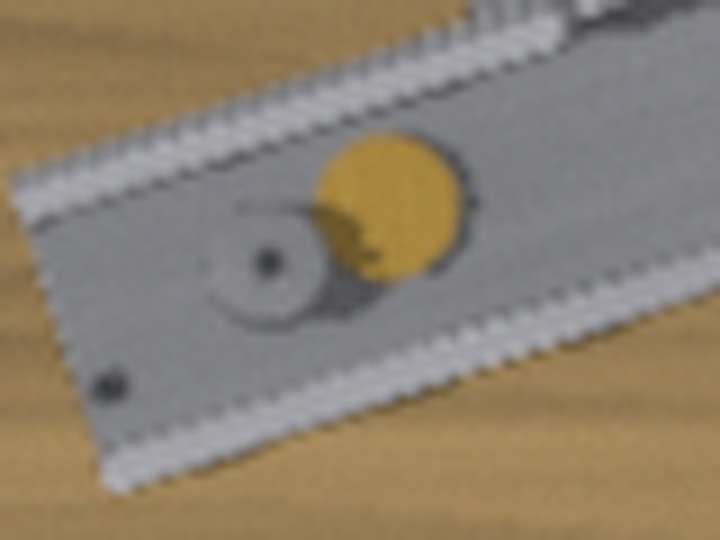

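The top view shows the blank touching the round stop: blank centre at zoom pixel (388, 207), stop at (269, 263), which is about 32–33 mm between centres. The plunger is up and the bystanders look undisturbed.

```bash
python3 -m inch '0 0 0 0; 0 0 0 0'; python3 -c "
from plant import r
print(r.finish_job())"
```

```text
clock: 21.65
tool_pos: [0.6028, -0.1479, 0.1273]
eef_rot: [-0.569, 0.42, -0.42, 0.569]
contact_force: [0.2, 0.2, 0.3]
opening: -0.001
the job is handed in; nothing more can be done
None
```

I pressed the plunger once, down to its end stop (36.7 N, no further travel), and let it back up slowly. One blank came out. I pushed it along the lane with the shut fingertips until it met the round stop, where I felt a 4 N reaction. Then I backed off, lifted clear and handed the job in at 21.65 s.

**Last checks, all from the pictures:**
- **Blank:** it lies flat against the round stop. I measured about 32–33 mm between centres in the picture; the networks gave 31 mm and 35 mm in the two views (limit 38 mm).
- **Feeder:** the plunger is up and the remaining blanks are in the magazine, though only the top one shows.
- **Bystanders:** the punch and tape roll look unmoved, and so does the bottle where it shows. The mallet is outside the final close-ups, and the arm never went near it.
- **Robot:** it is clear of everything, with wrist force near zero.

**What disagreed:**
- **Fingertip height:** the tips stood about 24 mm above the reported TCP, not 8 mm below it. The contact heights on the plunger cap and the plate agreed on this, and the pictures also showed the tips high. I set heights by contact instead.
- **Round stop:** the network mistook the tape roll for it in the first top view, so I located it by hand in both pictures.

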